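# Clip the drill case shut

### The job

The lid is already on the larger drill case. Flip its four side clips down, one after another, until each lies fully down against the side of the case; the small two-clip box beside it is not part of the job.

Things in the scene. Friction and masses are not known exactly. Their poses are not given: they have to be found in the camera images.
- case_near_edge (a point): Middle of the free edge (inner face) of the steel clip on the near long side of the larger case. Case: grey plastic, black lid on, 150 x 220 mm, 104 mm high, lid rim 158 x 228; heavy, does not move. One clip centred on each side, all alike: plate 44 mm wide, 45 mm hinge to free edge, 5 mm thick; level hinge 95 mm above the bench, 2 mm outside the lid's rim.
- case_far_edge (a point): Middle of the free edge (inner face) of the steel clip on the far long side of the larger case. Axes of all four: z from free edge to hinge (straight up when the clip is fully down), y along the hinge, x normal to the plate, straight outward from the case when down; y cross world-up is level outward at any angle. The plate lies 0 to 5 mm along +x.
- case_left_edge (a point): Middle of the free edge (inner face) of the steel clip on the left short end of the larger case. All clips have a stiff hinge (0.04 N m, no spring) and stay at whatever angle they are left. At the start each sticks out, between 13 degrees below and 22 degrees above level. Fully down it hangs straight along the side, at its stop, free edge 50 mm above the bench.
- case_right_edge (a point): Middle of the free edge (inner face) of the steel clip on the right short end of the larger case. Near, far, left and right are as seen from the robot, the case turned by up to 29 degrees either way. Beside the case stand a small two-clip box (60 mm high) and a drill chuck (74 mm), beyond it a small steel sleeve (60 mm).

How it is judged:
By the outcome, as a careful person would: the job done as asked, in the order asked, and still so for the second after the job is handed in, with the robot touching nothing.
It also fails if it takes over 45 s, if anything falls off the work surface, if the arm or the gripper's body presses on something with over 40 N, if the wrist force passes 120 N, or if a joint passes its speed limit or range.

### The arm

A 6-joint arm with a two-finger parallel gripper is mounted at the origin on the work surface. World frame = base frame: x ahead of the robot, y to its left, z up, the work surface at z = 0. Lengths are in m, angles in rad, forces in N, time in s.
With the tool pointing down it reaches from about 0.35 to 0.775 m from the base axis. Payload 5.5 kg.
Tool frame: the origin (TCP) lies at the very end of the fingers, on their centre line; the grasp point (between the pads) lies 19 mm behind it; z points along the fingers, y is the direction in which the jaws open and shut (so a half turn about z gives the same grasp; the last joint's range is limited). The gripper opens to 85 mm and grips with 20 to 120 N. Pads are 22 mm wide; open, the fingers measure 114 mm over their backs; the gripper's body (76 mm by 85 mm) begins 54 mm behind the grasp point. The pads swing forward as they close: fully open they stand 13 mm farther back than shut.
Start: joints at [-1.479, 0.313, 0.046, 1.304, 0, 1.431], TCP at [0.132, -0.56, 0.231] pointing down, gripper open.
Joint ranges: [-2.76, 2.76], [-0.86, 1.69], [-1.03, 1.26], [-2.2, 2.34], [-1.47, 1.5], [-3.14, 3.14]. Speed limits (rad/s): [2.57, 2.57, 3.14, 3.14, 3.14, 3.14].

### API

Orientations are given as a unit quaternion [w, x, y, z].
In Python, from workcell import get_state, imaging, env, spotter gives the robot as it stands.
- The arm moves only by the tool play_rows, never from a script. Its argument "moves" is a list of rows, each an object with "claw": the finger opening in cm, from 0 to 8.54; "delta_pos": the shift along the tool's x, y, z in cm, a list of three; "twist": the turn about the tool's z in degrees. A call has 1 to 12 rows; each row is the pose to reach, as a shift and turn from the pose commanded when the call began, along the tool's axes at that moment; what a row does not reach only later rows make up. A row lasts 1/8 s, in which the tool goes at most 62.5 mm and 10.7 degrees, less where a joint would pass 70% of its speed; a pose out of reach is approached as far as the arm can. A call with a gripper value outside its range is refused whole. The fingers move at their own pace and stop on an object; "force" is the grip in N (left out, the last holds). Time passes only in rows, so rows that repeat a pose let the fingers close. It gives the time, the measured TCP pose, the force and the opening at its end, in the units of the state.
- get_state(): the state, without advancing time (a new reading comes with each control period).
- imaging.read_camera(name): name is "scene" or "top" or "wrist"; returns the picture (480x640x3 uint8, red, green, blue); there is no depth.
- imaging.camera_info(name): a dict with "fx", "fy", "cx", "cy" (pixels), "world_to_cam" (4x4, takes a point from world to camera coordinates). Camera axes: x right, y down, z forward; pixel columns grow to the right and rows downward; lengths in m; the calibration is good to about 2 mm. A picture is of the moment at which its call begins: read the wrist's pose just before it. camera_info takes no time and is no camera call; for the wrist camera it gives the pose at the moment of the call.
- env.hand_in(): hands the job in, once; it reports no verdict.
Trained networks look in the newest picture that a camera, given by its name, has taken for a name from the list of things; names that differ only in an ending like _2 or _b are one class to them, and where a whole thing is asked for, a point or a joint stands for the part that bears it (a point fixed in the world has none). Each returns a list of dicts, best first, with "conf" (0 to 1); they miss things now and then, are a little off and sometimes report something else, mostly with a low value. They report only what shows in the picture. A call takes as long as a camera call.
- spotter.spot_in(camera, query): "extent" ([left, top, right, bottom] in pixels, round what is visible of it).
The state is a dict: "clock": time; "joint_pos": joint angles; "qvel": joint speeds; "tau": joint torques, N m; "tcp_pos": TCP position; "orientation": TCP orientation; "wrist_force": force on the tool from outside, world axes, zero at the start; "ft_torque": the same for the moment, N m; "finger_gap": finger opening in m.
Only numpy, scipy, OpenCV 4.12 (cv2) and the standard library are available. Lean on these libraries where they do the work, as an engineer would, in place of code of your own. Each camera call takes 0.05 s, during which the arm holds its last target. There are 200 camera calls.

## Working session

There is one attempt and no reset: what is moved stays moved. The work goes in short steps, Python scripts to look and compute and a tool call to move; the robot and the scene stay as the last step left them, time stands still between calls to the robot, and variables do not carry over. Pictures are saved under pics/ and viewed, about 8 in all and at most 12, crops included, and the job is handed in when it is done.

Besides the shell and the picture viewer there is one more tool, called after "Emit:" by a JSON object that holds its "op" and its "data", one argument or row to a line. play_rows: Moves the arm, as the interface text tells. Its arguments: {"type":"object","properties":{"moves":{"type":"array"},"force":{"type":"number"}},"required":["moves"]}

```bash
ls; mkdir -p pics; python3 - <<'E'
from workcell import get_state, imaging, env, spotter
import cv2, numpy as np
np.set_printoptions(precision=4,suppress=True)
s=get_state();print(s['clock'],s['tcp_pos'],s['orientation'],s['finger_gap'])
for c in ['top','scene']:
    im=imaging.read_camera(c);cv2.imwrite(f'pics/{c}0.png',im[:,:,::-1])
    i=imaging.camera_info(c);print(c,i['fx'],i['fy'],i['cx'],i['cy'],np.array(i['world_to_cam']))
    for n in ['near','far','left','right']:
        print(n,[(np.round(d['extent']),round(d['conf'],2)) for d in spotter.spot_in(c,f'case_{n}_edge')][:6])
E
```

```text
pics
0.0 [ 0.1321 -0.5591  0.2304] [-0.0009  0.9933  0.1156  0.    ] 0.08536249203285458
top 447.83036530645376 447.83036530645376 319.6101058476533 237.0542258514976 [[ 0.0003 -0.9997  0.0233  0.0291]
 [-0.9802 -0.0049 -0.1982  0.5957]
 [ 0.1982 -0.0228 -0.9799  0.633 ]
 [ 0.      0.      0.      1.    ]]
near [(array([367., 299., 401., 330.]), 0.94)]
far [(array([367., 161., 397., 189.]), 0.9)]
left [(array([273., 227., 300., 257.]), 0.97)]
right [(array([459., 229., 490., 256.]), 0.92)]
scene 560.5085547392061 560.5085547392061 314.17278666010793 232.17454416449118 [[ 0.7595  0.6504  0.0068 -0.4632]
 [ 0.5668 -0.6566 -0.4976 -0.2616]
 [-0.3192  0.3819 -0.8674  0.8966]
 [ 0.      0.      0.      1.    ]]
near [(array([167., 210., 225., 254.]), 0.88)]
far []
left [(array([316., 176., 367., 228.]), 0.92)]
right [(array([133., 352., 199., 420.]), 0.62)]
```

View pics/top0.png

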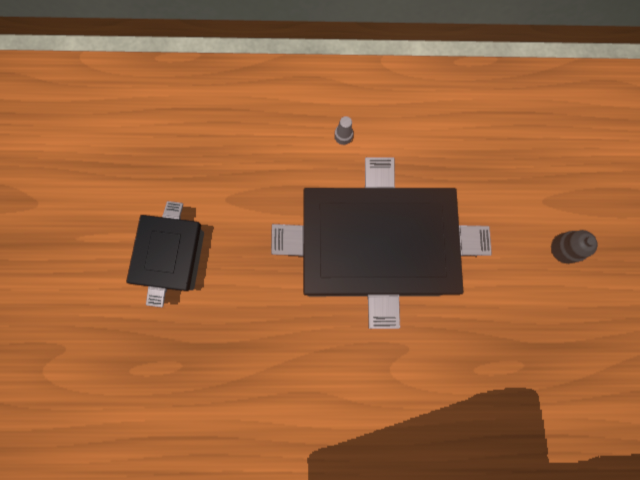

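View pics/scene0.png

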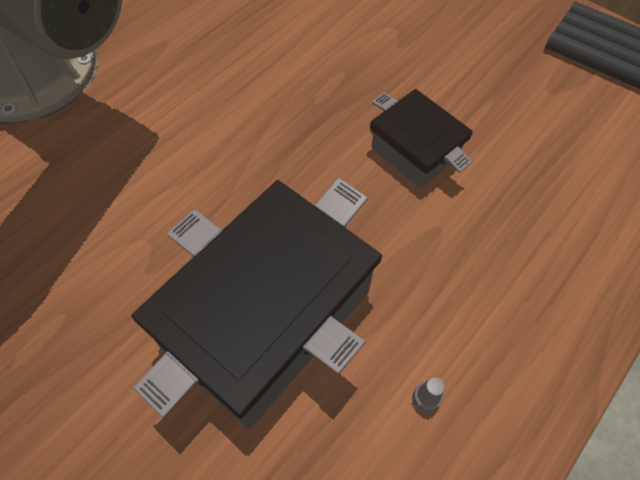

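The top view shows the lid corners at about (303,188), (456,188), (463,294) and (304,295), with a clip sticking out on each side. The small box is at the left (165,250), the chuck at (575,246) and the sleeve at (345,130). Next I fit the case pose and the clip angles.

```bash
cat > h.py <<'E'
from workcell import get_state, imaging, env, spotter
import cv2, numpy as np
from scipy.optimize import least_squares
np.set_printoptions(precision=4,suppress=True)
def proj(c,P):
    i=imaging.camera_info(c);W=np.array(i['world_to_cam']);p=np.atleast_2d(P)@W[:3,:3].T+W[:3,3]
    return np.c_[i['fx']*p[:,0]/p[:,2]+i['cx'],i['fy']*p[:,1]/p[:,2]+i['cy']]
def back(c,uv,z):
    i=imaging.camera_info(c);W=np.array(i['world_to_cam']);R=W[:3,:3];o=-R.T@W[:3,3]
    d=R.T@np.array([(uv[0]-i['cx'])/i['fx'],(uv[1]-i['cy'])/i['fy'],1]);return o+d*(z-o[2])/d[2]
def lid(q):  # far-left, far-right, near-right, near-left
    c,s=np.cos(q[2]),np.sin(q[2])
    return np.array([[q[0]+c*a-s*b,q[1]+s*a+c*b,.104] for a,b in [(.079,.114),(.079,-.114),(-.079,-.114),(-.079,.114)]])
DIR={'near':np.pi,'far':0,'left':np.pi/2,'right':-np.pi/2}
def clip(q,n,th): # box corners; th angle below level
    a=q[2]+DIR[n];o=np.array([np.cos(a),np.sin(a),0]);t=np.array([-o[1],o[0],0]);up=np.array([0,0,1.])
    h=np.array([q[0],q[1],.095])+o*((.079 if n in('near','far') else .114)+.002)
    d=o*np.cos(th)-up*np.sin(th);nn=o*np.sin(th)+up*np.cos(th)
    return np.array([h+d*l+t*w+nn*k for l in(0,.045) for w in(-.022,.022) for k in(0,.005)])
E
python3 - <<'E'
from h import *
T={'top':[(303.5,188),(456,188),(463,294.5),(304,295.5)],'scene':[(380,258),(242,416),(134,316),(278,181)]}
T['scene']=[(380,258),(242,416),(134,316),(278,181)]
for cs in (['top'],['scene'],['top','scene']):
    r=least_squares(lambda q:np.concatenate([(proj(c,lid(q))-T[c]).ravel() for c in cs]),[.55,-.05,0]);print(cs,r.x,np.degrees(r.x[2]),np.round(r.fun,1))
q=r.x;np.save('q.npy',q)
E={'top':dict(near=[367,299,401,330],far=[367,161,397,189],left=[273,227,300,257],right=[459,229,490,256]),'scene':dict(near=[167,210,225,254],left=[316,176,367,228],right=[133,352,199,420])}
E['top']['far']=[365,157,395,189]
# outer extents by eye + net
for n,k in [('near',[3]),('far',[1]),('left',[0]),('right',[2])]:
    for c in ('top','scene'):
        ths=np.radians(np.arange(-25,20,1));
        def bb(th):
            p=proj(c,clip(q,n,th));return np.r_[p.min(0),p.max(0)]
        kk=k if c=='top' else dict(near=[0,1],far=[2,3],left=[1,2],right=[0,3])[n]
        tgt=E[c].get(n,[305,317,365,373])
        e=[np.abs(bb(t)-tgt)[kk].sum() for t in ths];j=int(np.argmin(e));print(n,c,np.degrees(ths[j]),e[j],bb(ths[j]),tgt)
for n,uv,z in [('sleeve',(344,138),.0),('sleevetop',(345,121),.06),('chuck',(565,252),.0),('chucktop',(589,240),.074)]: print(n,back('top',uv,z))
E
```

```text
['top'] [ 0.5824 -0.0585  0.008 ] 0.4555026442244324 [-0.4 -0.1  0.4 -0.2  1.   0.1 -0.9  0.1]
['scene'] [ 0.5848 -0.0578  0.0072] 0.4150793924521984 [ 5.  -3.  -1.1  2.5 -3.7  0.4  0.2 -2.3]
['top', 'scene'] [ 0.5839 -0.058   0.0079] 0.4514989335146501 [-0.7 -1.1  0.1 -1.1  0.6 -1.  -1.2 -1.   4.3 -3.4 -1.8  2.  -4.3  0.1
 -0.6 -2.6]
near top 6.000000000000001 1.7027099929457563 [367.2602 295.8008 399.2799 328.2973] [367, 299, 401, 330]
near scene 5.0 0.4587076174090896 [166.5878 210.0465 222.5576 258.4935] [167, 210, 225, 254]
far top -23.0 0.002312899724500994 [364.1666 157.0023 395.0443 187.7432] [365, 157, 395, 189]
far scene -19.0 1.1670661904312283 [304.0438 316.3678 365.9341 372.767 ] [305, 317, 365, 373]
left top -25.0 0.7247094863402594 [272.2753 222.2523 302.9146 255.4635] [273, 227, 300, 257]
left scene -20.0 1.0658226679725544 [314.2138 176.0167 368.0491 228.5695] [316, 176, 367, 228]
right top 10.0 0.084788078343081 [458.0506 224.7927 489.9152 255.5794] [459, 229, 490, 256]
right scene 5.0 0.41735406363545735 [133.1548 353.8336 198.1184 419.7375] [133, 352, 199, 420]
sleeve [ 0.7859 -0.0136  0.    ]
sleevetop [ 0.7889 -0.0107  0.06  ]
chuck [ 0.5839 -0.3859  0.    ]
chucktop [ 0.5901 -0.3818  0.074 ]
```

Emit:
{"op": "play_rows", "data": {
  "moves": [
    {"claw": 0,"delta_pos": [43.5,-41.2,7],"twist": 12.8},
    {"claw": 0,"delta_pos": [43.5,-41.2,7],"twist": 12.8},
    {"claw": 0,"delta_pos": [43.5,-41.2,7],"twist": 12.8},
    {"claw": 0,"delta_pos": [43.5,-41.2,7],"twist": 12.8},
    {"claw": 0,"delta_pos": [43.5,-41.2,7],"twist": 12.8},
    {"claw": 0,"delta_pos": [43.5,-41.2,7],"twist": 12.8},
    {"claw": 0,"delta_pos": [43.5,-41.2,7],"twist": 12.8},
    {"claw": 0,"delta_pos": [43.5,-41.2,7],"twist": 12.8},
    {"claw": 0,"delta_pos": [43.5,-41.2,7],"twist": 12.8},
    {"claw": 0,"delta_pos": [43.5,-41.2,7],"twist": 12.8},
    {"claw": 0,"delta_pos": [43.5,-41.2,7],"twist": 12.8},
    {"claw": 0,"delta_pos": [43.5,-41.2,7],"twist": 12.8}
  ]
}}

```text
clock: 2.0
tcp_pos: [0.4606, -0.0588, 0.1613]
orientation: [0.0, 1.0, 0.004, -0.0]
wrist_force: [-0.2, -0.8, -0.2]
finger_gap: 0.0001
```

Emit:
{"op": "play_rows", "data": {
  "moves": [
    {"claw": 0,"delta_pos": [0,0,4],"twist": 0},
    {"claw": 0,"delta_pos": [0,0,6],"twist": 0},
    {"claw": 0,"delta_pos": [0.1,0,7],"twist": 0},
    {"claw": 0,"delta_pos": [0.2,0,7.8],"twist": 0},
    {"claw": 0,"delta_pos": [0.7,0,8.6],"twist": 0},
    {"claw": 0,"delta_pos": [1.2,0,9.0],"twist": 0},
    {"claw": 0,"delta_pos": [1.6,0,9.4],"twist": 0},
    {"claw": 0,"delta_pos": [2.0,0,9.6],"twist": 0},
    {"claw": 0,"delta_pos": [2.3,0,9.7],"twist": 0},
    {"claw": 0,"delta_pos": [2.5,0,9.7],"twist": 0},
    {"claw": 0,"delta_pos": [2.5,0,9.7],"twist": 0}
  ]
}}

```text
clock: 3.38
tcp_pos: [0.4855, -0.0585, 0.0641]
orientation: [0.0, 1.0, 0.004, -0.0]
wrist_force: [-2.1, -0.9, -0.4]
finger_gap: 0.0001
```

```bash
python3 - <<'E'
from h import *
a=imaging.read_camera('top');b=imaging.read_camera('scene')
c=np.hstack([cv2.resize(a[130:350,260:510],None,fx=1.6,fy=1.6),cv2.resize(b[170:390,120:370],None,fx=1.6,fy=1.6)])
cv2.imwrite('pics/p1.png',c[:,:,::-1])
E
```

```text
(no output)
```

View pics/p1.png

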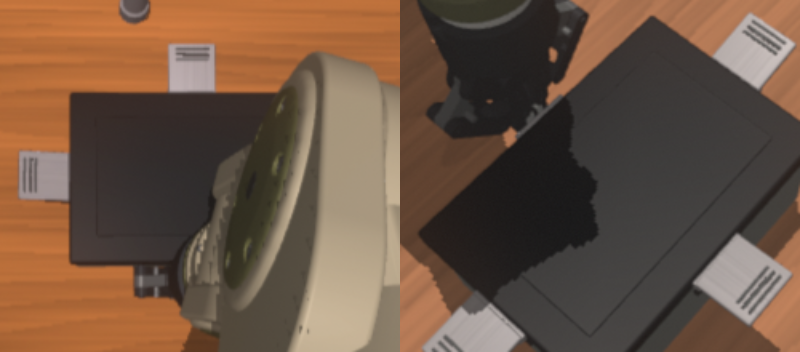

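Both views show the near clip pushed almost fully down by the fingers. The 2 N on the wrist is about what hinge friction alone would give, so I keep pressing until the stop shows in the force.

Emit:
{"op": "play_rows", "data": {
  "moves": [
    {"claw": 0,"delta_pos": [0.1,0,0],"twist": 0},
    {"claw": 0,"delta_pos": [0.1,0,0],"twist": 0}
  ]
}}

```text
clock: 3.72
tcp_pos: [0.4855, -0.0585, 0.0641]
orientation: [0.0, 1.0, 0.004, -0.001]
wrist_force: [-5.0, -0.9, 2.7]
finger_gap: -0.0003
```

Emit:
{"op": "play_rows", "data": {
  "moves": [
    {"claw": 0,"delta_pos": [0.1,0,0],"twist": 0},
    {"claw": 0,"delta_pos": [0.1,0,0],"twist": 0}
  ]
}}

```text
clock: 3.98
tcp_pos: [0.4854, -0.0585, 0.0641]
orientation: [0.0, 1.0, 0.004, -0.002]
wrist_force: [-7.7, -1.5, 4.3]
finger_gap: 0.0001
```

Emit:
{"op": "play_rows", "data": {
  "moves": [
    {"claw": 0,"delta_pos": [-1,0,0],"twist": 0},
    {"claw": 0,"delta_pos": [-3,0,-3],"twist": 0},
    {"claw": 0,"delta_pos": [-3,0,-10],"twist": 0},
    {"claw": 0,"delta_pos": [-3,0,-10],"twist": 0},
    {"claw": 0,"delta_pos": [3,0,-10],"twist": 0},
    {"claw": 0,"delta_pos": [9,0,-10],"twist": 0},
    {"claw": 0,"delta_pos": [15,0,-10],"twist": 0},
    {"claw": 0,"delta_pos": [21.7,0,-10],"twist": 0},
    {"claw": 0,"delta_pos": [21.7,0,-10],"twist": 0},
    {"claw": 0,"delta_pos": [21.7,0,-10],"twist": 0}
  ]
}}

```text
clock: 5.22
tcp_pos: [0.7045, -0.0565, 0.1625]
orientation: [-0.0, 1.0, 0.004, -0.001]
wrist_force: [-0.3, 0.1, -0.3]
finger_gap: 0.0001
```

```bash
python3 - <<'E'
from h import *
a=imaging.read_camera('top');b=imaging.read_camera('scene')
c=np.hstack([cv2.resize(a[130:350,260:510],None,fx=1.6,fy=1.6),cv2.resize(b[170:390,120:370],None,fx=1.6,fy=1.6)])
cv2.imwrite('pics/p2.png',c[:,:,::-1])
E
```

```text
(no output)
```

View pics/p2.png

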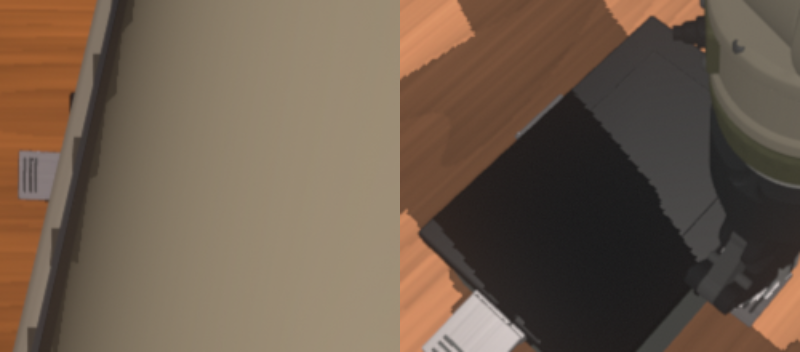

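The scene view shows the near clip as only a thin edge along the rim, so it is down. The fingers now stand over the far clip.

Emit:
{"op": "play_rows", "data": {
  "moves": [
    {"claw": 0,"delta_pos": [0,0,4],"twist": 0},
    {"claw": 0,"delta_pos": [0,0,6],"twist": 0},
    {"claw": 0,"delta_pos": [-0.1,0,7],"twist": 0},
    {"claw": 0,"delta_pos": [-0.2,0,7.8],"twist": 0},
    {"claw": 0,"delta_pos": [-0.7,0,8.6],"twist": 0},
    {"claw": 0,"delta_pos": [-1.2,0,9.0],"twist": 0},
    {"claw": 0,"delta_pos": [-1.6,0,9.4],"twist": 0},
    {"claw": 0,"delta_pos": [-2.0,0,9.6],"twist": 0},
    {"claw": 0,"delta_pos": [-2.3,0,9.7],"twist": 0},
    {"claw": 0,"delta_pos": [-2.5,0,9.7],"twist": 0},
    {"claw": 0,"delta_pos": [-2.5,0,9.7],"twist": 0}
  ]
}}

```text
clock: 6.7
tcp_pos: [0.6795, -0.0569, 0.0671]
orientation: [0.0, 1.0, 0.004, -0.0]
wrist_force: [1.3, 1.4, -0.7]
finger_gap: 0.0001
```

Emit:
{"op": "play_rows", "data": {
  "moves": [
    {"claw": 0,"delta_pos": [-0.15,0,0],"twist": 0},
    {"claw": 0,"delta_pos": [-0.15,0,0],"twist": 0}
  ]
}}

```text
clock: 6.95
tcp_pos: [0.6794, -0.0569, 0.0672]
orientation: [-0.0, 1.0, 0.004, 0.001]
wrist_force: [5.7, 0.1, -4.1]
finger_gap: 0.0002
```

Contact positions of the two clips differ by 172 mm (162 mm between hinges plus two 5 mm plates), so both are at their stops.

```bash
python3 -c "
from h import *
s=get_state();print(s['joint_pos'],s['tcp_pos'])"
```

```text
[-0.2014  0.5992  0.084   1.0535  0.0005  2.9317] [ 0.6794 -0.0569  0.0672]
```

Emit:
{"op": "play_rows", "data": {
  "moves": [
    {"claw": 0,"delta_pos": [1,0,0],"twist": 0},
    {"claw": 0,"delta_pos": [2,0,-4],"twist": 0},
    {"claw": 0,"delta_pos": [2,0,-10],"twist": 0},
    {"claw": 0,"delta_pos": [0,-3,-10],"twist": -10},
    {"claw": 0,"delta_pos": [-3,-7,-10],"twist": -20},
    {"claw": 0,"delta_pos": [-6,-11,-10],"twist": -30},
    {"claw": 0,"delta_pos": [-9.6,-15.7,-10],"twist": -40},
    {"claw": 0,"delta_pos": [-9.6,-15.7,-10],"twist": -50},
    {"claw": 0,"delta_pos": [-9.6,-15.7,-10],"twist": -60},
    {"claw": 0,"delta_pos": [-9.6,-15.7,-10],"twist": -70},
    {"claw": 0,"delta_pos": [-9.6,-15.7,-10],"twist": -80},
    {"claw": 0,"delta_pos": [-9.6,-15.7,-10],"twist": -90}
  ]
}}

```text
clock: 8.45
tcp_pos: [0.5808, 0.0994, 0.1674]
orientation: [-0.0, 0.702, 0.712, -0.0]
wrist_force: [-0.4, -0.0, 0.1]
finger_gap: -0.0002
```

Emit:
{"op": "play_rows", "data": {
  "moves": [
    {"claw": 0,"delta_pos": [0,0,0],"twist": 0}
  ]
}}

```text
clock: 8.57
tcp_pos: [0.5809, 0.0993, 0.1673]
orientation: [-0.0, 0.705, 0.709, -0.0]
wrist_force: [0.3, 0.0, 0.6]
finger_gap: -0.0001
```

```bash
python3 - <<'E'
from h import *
s=get_state();print(s['joint_pos'],s['tcp_pos'])
a=imaging.read_camera('top');b=imaging.read_camera('scene')
c=np.hstack([cv2.resize(a[130:350,220:470],None,fx=1.6,fy=1.6),cv2.resize(b[150:370,150:400],None,fx=1.6,fy=1.6)])
cv2.imwrite('pics/p3.png',c[:,:,::-1])
E
```

```text
[ 0.0332  0.3662 -0.0363  1.169  -0.0002  1.5975] [0.5809 0.0993 0.1673]
```

View pics/p3.png

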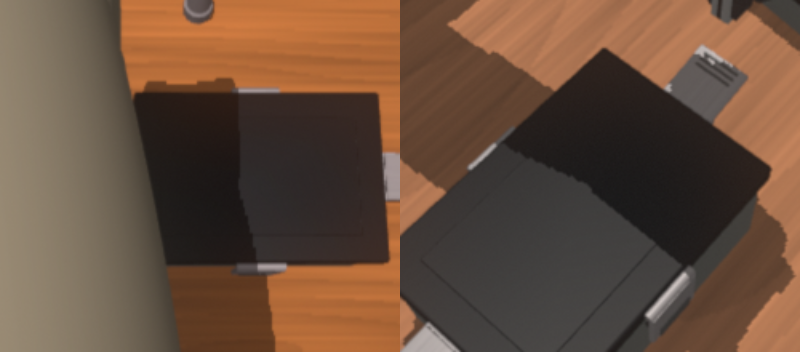

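Near and far clips both lie along the rim (thin bright edges in both views). Now the left clip.

Emit:
{"op": "play_rows", "data": {
  "moves": [
    {"claw": 0,"delta_pos": [0,0,4.5],"twist": 0},
    {"claw": 0,"delta_pos": [0,0,6.5],"twist": 0},
    {"claw": 0,"delta_pos": [-0.1,0,7.5],"twist": 0},
    {"claw": 0,"delta_pos": [-0.2,0,8.3],"twist": 0},
    {"claw": 0,"delta_pos": [-0.7,0,9.1],"twist": 0},
    {"claw": 0,"delta_pos": [-1.2,0,9.5],"twist": 0},
    {"claw": 0,"delta_pos": [-1.6,0,9.9],"twist": 0},
    {"claw": 0,"delta_pos": [-2.0,0,10.1],"twist": 0},
    {"claw": 0,"delta_pos": [-2.3,0,10.2],"twist": 0},
    {"claw": 0,"delta_pos": [-2.5,0,10.2],"twist": 0},
    {"claw": 0,"delta_pos": [-2.5,0,10.2],"twist": 0}
  ]
}}

```text
clock: 10.05
tcp_pos: [0.5814, 0.0744, 0.0653]
orientation: [0.0, 0.704, 0.71, 0.0]
wrist_force: [1.1, 1.8, -0.8]
finger_gap: 0.0001
```

Emit:
{"op": "play_rows", "data": {
  "moves": [
    {"claw": 0,"delta_pos": [-0.15,0,0],"twist": 0},
    {"claw": 0,"delta_pos": [-0.15,0,0],"twist": 0}
  ]
}}

```text
clock: 10.3
tcp_pos: [0.5814, 0.0743, 0.0653]
orientation: [-0.001, 0.704, 0.711, 0.001]
wrist_force: [1.7, 7.7, -0.1]
finger_gap: 0.0003
```

Emit:
{"op": "play_rows", "data": {
  "moves": [
    {"claw": 0,"delta_pos": [1,0,0],"twist": 0},
    {"claw": 0,"delta_pos": [2,0,-4],"twist": 0},
    {"claw": 0,"delta_pos": [2,0,-10],"twist": 0},
    {"claw": 0,"delta_pos": [2,0,-10],"twist": 0},
    {"claw": 0,"delta_pos": [-4,0,-10],"twist": 0},
    {"claw": 0,"delta_pos": [-10,0,-10],"twist": 0},
    {"claw": 0,"delta_pos": [-16,0,-10],"twist": 0},
    {"claw": 0,"delta_pos": [-22,0,-10],"twist": 0},
    {"claw": 0,"delta_pos": [-28.7,0,-10],"twist": 0},
    {"claw": 0,"delta_pos": [-28.7,0,-10],"twist": 0},
    {"claw": 0,"delta_pos": [-28.7,0,-10],"twist": 0},
    {"claw": 0,"delta_pos": [-28.7,0,-10],"twist": 0}
  ]
}}

```text
clock: 11.8
tcp_pos: [0.5834, -0.2127, 0.1649]
orientation: [-0.001, 0.704, 0.711, -0.0]
wrist_force: [0.2, 0.2, 0.0]
finger_gap: -0.0001
```

Emit:
{"op": "play_rows", "data": {
  "moves": [
    {"claw": 0,"delta_pos": [-0.2,0,4.3],"twist": 0},
    {"claw": 0,"delta_pos": [-0.2,0,6.3],"twist": 0},
    {"claw": 0,"delta_pos": [-0.1,0,7.3],"twist": 0},
    {"claw": 0,"delta_pos": [0,0,8.1],"twist": 0},
    {"claw": 0,"delta_pos": [0.5,0,8.9],"twist": 0},
    {"claw": 0,"delta_pos": [1.0,0,9.3],"twist": 0},
    {"claw": 0,"delta_pos": [1.4,0,9.7],"twist": 0},
    {"claw": 0,"delta_pos": [1.8,0,9.9],"twist": 0},
    {"claw": 0,"delta_pos": [2.1,0,10.0],"twist": 0},
    {"claw": 0,"delta_pos": [2.3,0,10.0],"twist": 0},
    {"claw": 0,"delta_pos": [2.3,0,10.0],"twist": 0}
  ]
}}

```text
clock: 13.18
tcp_pos: [0.5833, -0.1909, 0.0653]
orientation: [-0.0, 0.704, 0.71, 0.0]
wrist_force: [-0.7, -0.4, -0.4]
finger_gap: 0.0003
```

Emit:
{"op": "play_rows", "data": {
  "moves": [
    {"claw": 0,"delta_pos": [0.15,0,0],"twist": 0},
    {"claw": 0,"delta_pos": [0.15,0,0],"twist": 0}
  ]
}}

```text
clock: 13.42
tcp_pos: [0.5832, -0.1897, 0.0652]
orientation: [-0.0, 0.704, 0.71, -0.0]
wrist_force: [0.3, -0.6, -1.0]
finger_gap: -0.0001
```

Not at the stop yet: there is almost no force. I keep pressing.

Emit:
{"op": "play_rows", "data": {
  "moves": [
    {"claw": 0,"delta_pos": [0.15,0,0],"twist": 0},
    {"claw": 0,"delta_pos": [0.15,0,0],"twist": 0}
  ]
}}

```text
clock: 13.68
tcp_pos: [0.5832, -0.1896, 0.0652]
orientation: [0.001, 0.705, 0.71, -0.001]
wrist_force: [-0.5, -6.3, -2.6]
finger_gap: 0.0001
```

Emit:
{"op": "play_rows", "data": {
  "moves": [
    {"claw": 0,"delta_pos": [0.1,0,0],"twist": 0},
    {"claw": 0,"delta_pos": [0.1,0,0],"twist": 0}
  ]
}}

```text
clock: 13.92
tcp_pos: [0.5832, -0.1896, 0.0652]
orientation: [0.001, 0.705, 0.709, -0.002]
wrist_force: [-0.1, -8.0, -3.8]
finger_gap: -0.0
```

The stop is at y = -0.1896, as predicted. I retreat so the cameras can see all four clips.

Emit:
{"op": "play_rows", "data": {
  "moves": [
    {"claw": 0,"delta_pos": [-1,0,0],"twist": 0},
    {"claw": 0,"delta_pos": [-2,0,-4],"twist": 0},
    {"claw": 0,"delta_pos": [-2,0,-10],"twist": 0},
    {"claw": 0,"delta_pos": [-5,-4,-14],"twist": 0},
    {"claw": 0,"delta_pos": [-9,-8,-16],"twist": 0},
    {"claw": 0,"delta_pos": [-13,-12,-16],"twist": 0},
    {"claw": 0,"delta_pos": [-17,-16,-16],"twist": 0},
    {"claw": 0,"delta_pos": [-21,-20,-16],"twist": 0},
    {"claw": 0,"delta_pos": [-25,-25,-16],"twist": 0},
    {"claw": 0,"delta_pos": [-30,-30,-16],"twist": 0},
    {"claw": 0,"delta_pos": [-34,-36,-16],"twist": 0},
    {"claw": 0,"delta_pos": [-34,-36,-16],"twist": 0}
  ]
}}

```text
clock: 15.42
tcp_pos: [0.2235, -0.5319, 0.2252]
orientation: [0.0, 0.706, 0.709, 0.0]
wrist_force: [0.6, 0.1, -0.1]
finger_gap: 0.0001
```

```bash
python3 - <<'E'
from h import *
s=get_state();print(s['tcp_pos'],s['wrist_force'])
ims={c:imaging.read_camera(c) for c in('top','scene')}
q=np.array([.5824,-.0577,.0079])
print([np.round(proj('top',clip(q,n,np.pi/2)).max(0)) for n in DIR],[np.round(proj('top',clip(q,n,np.pi/2)).min(0)) for n in DIR])
c=np.hstack([cv2.resize(ims['top'][150:330,280:480],None,fx=2,fy=2),cv2.resize(ims['scene'][180:430,130:390],(400,360))])
cv2.imwrite('pics/p4.png',c[:,:,::-1])
E
```

```text
[ 0.2235 -0.5319  0.2252] [ 0.6071  0.1449 -0.1162]
[array([398., 302.]), array([393., 197.]), array([302., 261.]), array([463., 260.])] [array([363., 297.]), array([360., 185.]), array([298., 227.]), array([449., 227.])]
```

View pics/p4.png

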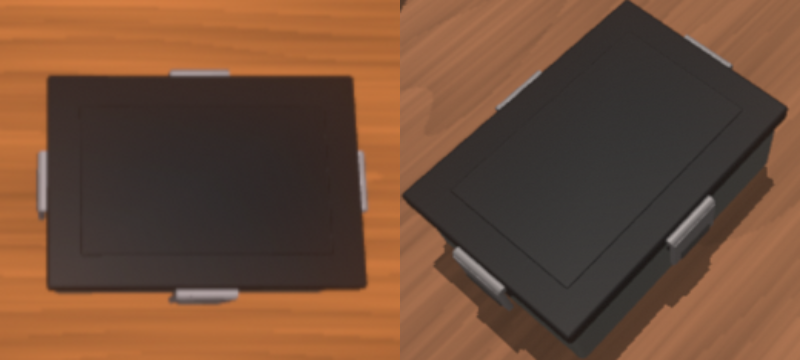

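All four clips show as thin strips along the sides, at crop pixels (205,295), (200,73), (42,183) and (362,180). They match the projected fully-down outlines, and the arm is clear, so I hand in.

```bash
python3 -c "
from workcell import env
print(env.hand_in())"
```

```text
the job is handed in; nothing more can be done
None
```

All four side clips on the larger case are down, and I handed the job in at about 15.5 s on the robot's clock. I flipped them in the order near, far, left, right. Each time I pushed with the closed fingers until the clip stopped moving and the force rose to about 6–9 N.

- **Contact positions:** where the fingers stopped on the two long sides agrees with the case's dimensions for clips at their stops: 172 mm across the near and far outer faces. The left–right distance is likewise as expected, 242 mm. The right clip showed almost no force at first, so I pressed it about 1 mm further before it reached its stop.
- **Pictures:** the last top and scene views show only a thin strip of each clip along the sides. The arm was clear and touching nothing, and the small box, chuck and sleeve were not touched.
- **Disagreements:** early on, the two cameras' case fits differed by about 2 mm, and their starting clip angles by up to 5 degrees. The contact positions settled the case position to within 1 mm of the top camera's fit. No check failed.

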